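# Fill the gaps in a covered jar crate and shut its keeper bar

## Robot

A 6-joint arm with a two-finger parallel gripper is mounted at the origin on the work surface. World frame = base frame: x ahead of the robot, y to its left, z up, the work surface at z = 0. Lengths are in m, angles in rad, forces in N, time in s.
With the tool pointing down it reaches from about 0.225 to 0.875 m from the base axis. Payload 3.4 kg.
Tool frame: the origin (TCP) lies between the finger pads; the fingertips stand 8 mm ahead of it and the grasp point (between the pads) lies 11 mm behind it; z points along the fingers, y is the line along which they close (so a half turn about z gives the same grasp; the last joint's range is limited). The gripper opens to 85 mm and grips with 20 to 120 N. Pads are 22 mm wide; open, the fingers measure 114 mm over their backs; the gripper's body (76 mm by 85 mm) begins 54 mm behind the grasp point. The pads swing forward as they close: fully open they stand 13 mm farther back than shut.
Start: joints at [0.992, 0.276, 1.505, -0, 1.361, -0.121], TCP at [0.254, 0.516, 0.239] pointing down, gripper open.
Joint ranges: [-2.89, 2.89], [-0.75, 2.08], [0.22, 2.7], [-1.18, 4.32], [0.11, 2.71], [-2.7, 2.7]. Speed limits (rad/s): [2.57, 2.57, 3.14, 3.14, 3.14, 3.14].

## Interface

Orientations are given as a unit quaternion [w, x, y, z].
In Python, from rig import manip, optics, finder gives the robot as it stands.
- The arm moves only by the tool servo_tool, never from a script. Its argument "increments" is a list of rows, each a list of 7 numbers: the shift along the tool's x, y, z in cm, then the turn, a rotation vector about the tool's x, y, z in degrees, then the closure, from -1 (fully open) to 1 (shut). In form: [[x, y, z, rx, ry, rz, gripper], ...]. A call has exactly 5 rows; each row shifts and turns the commanded pose from where the row before left it, along the tool's axes as they then stand; what a row does not reach is not made up. A row lasts 1/10 s, in which the tool goes at most 50 mm and 8.59 degrees, less where a joint would pass 70% of its speed; a pose out of reach is approached as far as the arm can. A call is refused whole if a number of a shift passes 5 or a number of a turn 8.59, either way. A call with a gripper value outside its range is refused whole. The fingers move at their own pace and stop on an object; "squeeze" is the grip in N (left out, the last holds). Time passes only in rows, so rows that do not move let the fingers close, or fill a call up. It gives the time, the measured TCP pose, the force, the opening and the grip force at its end, in the units of the state.
- manip.get_state(): the state, without advancing time (a new reading comes with each control period).
- optics.get_image(name): name is "scene" or "top" or "wrist"; returns the picture (384x512x3 uint8, red, green, blue); there is no depth.
- optics.get_calibration(name): a dict with "fov_y" (degrees; the focal length in pixels is half the picture's height over the tangent of half this angle, whatever the lens; pixels are square), "cx", "cy" (the principal point, pixels), "dist_coeffs" ([k1, k2, p1, p2, k3] as OpenCV has them; the pictures are not rectified), "world_to_cam" (4x4, takes a point from world to camera coordinates). Camera axes: x right, y down, z forward; pixel columns grow to the right and rows downward; lengths in m; the calibration is good to about 2 mm. A picture is of the moment at which its call begins: read the wrist's pose just before it. get_calibration takes no time and is no camera call; for the wrist camera it gives the pose at the moment of the call.
- manip.sign_off(): hands the job in; it is judged then, once.
Trained networks look in the newest picture that a camera, given by its name, has taken for a name from the list of things; names that differ only in an ending like _2 or _b are one class to them, and where a whole thing is asked for, a point or a joint stands for the part that bears it (a point fixed in the world has none). Each returns a list of dicts, best first, with "p" (0 to 1); they miss things now and then, are a little off and sometimes report something else, mostly with a low value. They report only what shows in the picture. A call takes as long as a camera call. They do not tell look-alikes from the thing itself.
- finder.silhouettes(label, camera): "region" (384x512 bool, what is visible of it) and "box" ([centre column, centre row, width, height] in pixels, round what is visible of it).
- finder.tip_of(label, camera): "at" ([column, row] in pixels: a listed point, or the origin of a listed thing).
The state is a dict: "clock": time; "qpos": joint angles; "qd": joint speeds; "effort": joint torques, N m; "position": TCP position; "ee_rot": TCP orientation; "contact_force": force on the tool from outside, world axes, zero at the start; "moment": the same for the moment, N m; "width": finger opening in m; "gripper_force": force on a finger pad.
Only numpy, scipy, OpenCV 4.12 (cv2) and the standard library are available. Lean on these libraries where they do the work, as an engineer would, in place of code of your own. Each camera call takes 0.05 s, during which the arm holds its last target. There are 200 camera calls.

## Task

Each lane of the covered crate takes two jars, but in two of the four lanes the place behind the front jar is empty: find these by feel, pushing gently on the front jars, and push one of the two waiting jars into each of them from the front until it is fully home, level with the others. Then swing the keeper bar fully shut across the lane mouths. Do not force a full lane, and leave the other things on the table and on the cover where they are.

Things in the scene. Friction and masses are not known exactly. Their poses are not given: they have to be found in the camera images.
- crate: Covered crate fixed to the table, orange sides. Origin: its centre, at table height; x runs from the mouths (open to -x) into the lanes, y left, z up. Four lanes along x, 70 wide, 74 apart (lanes 1 to 4 at y = +111, +37, -37, -111 mm), 4 mm walls between, from x = -55 mm to the back wall's face at x = +55 mm. Each lane holds exactly two jars, one behind the other.
- cover_edge (a point): Middle of the cover's front edge, on its top. The grey cover hides the lanes from x = -43 to +61 mm of the crate; underside 77, top 81 above the table. A jar fully home in the front place has its centre at crate x = -35 to -39 mm, so that it shows about 22 to 26 mm in front of the cover.
- shelf_edge (a point): Middle of the loading shelf's near edge, on its top. The lane floor, a plate 6 thick, goes on in front of the mouths as this flat shelf, without lip or step, to crate x = -165 mm, y from -152 to +152 mm.
- keeper (a joint): Keeper bar: flat steel bar 8 thick, 300 long, 22 to 48 above the table, on a vertical pivot at the crate's left front corner. Friction holds it; 1 to 2 N at 130 mm from the pivot move it. 0 (a stop): shut, straight across all mouths, from the pivot to crate -y. Grows (rad) swinging out towards the robot, then left: it points along crate (-sin q, -cos q). Starts at 2.0 to 2.5.
- keeper_hinge (a point): On the keeper bar's pivot axis (crate x = -82, y = +185 mm), at the middle of the bar's height, 35 mm above the table.
- keeper_end (a point): Free end of the keeper bar, 300 mm from the pivot, at the same height.
- front1: Jar (60 across, 65 high, 0.2 kg, orange filling, steel lid) standing at the start in the front place of lane 1, crate y = +111 mm. Origin: centre of its underside; z up. Behind it is either a hidden jar, then it stops after 1 to 4 mm, or an empty place, then 1 to 3 N slide it back (with a second jar behind the push up to 6 N).
- front2: Jar (60 across, 65 high, 0.2 kg, orange filling, steel lid) standing at the start in the front place of lane 2, crate y = +37 mm. Origin: centre of its underside; z up. Behind it is either a hidden jar, then it stops after 1 to 4 mm, or an empty place, then 1 to 3 N slide it back (with a second jar behind the push up to 6 N).
- front3: Jar (60 across, 65 high, 0.2 kg, orange filling, steel lid) standing at the start in the front place of lane 3, crate y = -37 mm. Origin: centre of its underside; z up. Behind it is either a hidden jar, then it stops after 1 to 4 mm, or an empty place, then 1 to 3 N slide it back (with a second jar behind the push up to 6 N).
- front4: Jar (60 across, 65 high, 0.2 kg, orange filling, steel lid) standing at the start in the front place of lane 4, crate y = -111 mm. Origin: centre of its underside; z up. Behind it is either a hidden jar, then it stops after 1 to 4 mm, or an empty place, then 1 to 3 N slide it back (with a second jar behind the push up to 6 N).
- jar_a: Waiting jar, same as the others (60 across, 65 high, 0.2 kg), standing on the table to the right of the crate. Origin: centre of its underside; z up.
- jar_b: Waiting jar, same as the others (60 across, 65 high, 0.2 kg), standing on the table to the right of the crate. Origin: centre of its underside; z up.
- cup: Bystander: steel beaker, 72 across, 75 high (mm). Origin: centre of its underside.
- tape: Bystander: cardboard tape roll lying flat, 100 across, 45 high (mm). Origin: centre of its underside.
- lids: Bystander: pile of three steel jar lids, 62 across, 47 high (mm). Origin: centre of its underside.
- counter: Bystander: small black hand tally counter 36 x 50 x 22 lying on top of the crate's cover, towards its back (mm). Origin: centre of its underside.
Not all that is in view belongs to the job. What is shaped like the jar_b but purple is not meant.

How it is judged:
By the outcome, as a careful person would: the job done as asked, in the order asked, and still so for the second after the job is handed in, with the robot touching nothing.
It also fails if it takes over 72 s, if anything falls off the work surface, if the arm or the gripper's body presses on something with over 40 N, if the wrist force passes 120 N, or if a joint passes its speed limit or range.

## Working session

There is one attempt and no reset: what is moved stays moved. The work goes in short steps, Python scripts to look and compute and a tool call to move; the robot and the scene stay as the last step left them, time stands still between calls to the robot, and variables do not carry over. Pictures are saved under pics/ and viewed, at most 10 in all, crops included, and the job is handed in when it is done.

Besides the shell and the picture viewer there is one more tool, called after "Call:" as name(argument=value, ...) on one line, values as JSON. servo_tool: Moves the arm, as the interface text tells. Its arguments: {"type":"object","properties":{"increments":{"type":"array","items":{"type":"array","items":{"type":"number"}}},"squeeze":{"type":"number"}},"required":["increments"]}

```bash
mkdir -p pics; ls; cat > h.py <<'E'
import numpy as np, cv2
from rig import manip, optics, finder
def cal(n):
    c=optics.get_calibration(n); f=192/np.tan(np.radians(c["fov_y"])/2)
    K=np.array([[f,0,c["cx"]],[0,f,c["cy"]],[0,0,1.]]); return K,np.array(c["dist_coeffs"],float),np.array(c["world_to_cam"])
def ray(n,uv,z):
    K,d,T=cal(n); p=cv2.undistortPoints(np.array([[uv]],float),K,d)[0,0]
    R=T[:3,:3].T; o=-R@T[:3,3]; v=R@np.array([p[0],p[1],1]); return o+v*(z-o[2])/v[2]
def proj(n,P):
    K,d,T=cal(n); return cv2.projectPoints(np.array(P,float).reshape(-1,1,3),cv2.Rodrigues(T[:3,:3])[0],T[:3,3],K,d)[0][:,0]
def snap(n,f=None):
    im=optics.get_image(n)
    if f: cv2.imwrite("pics/"+f,im[:,:,::-1])
    return im
E
python3 - <<'E'
from h import *
a=snap("scene");b=snap("top")
cv2.imwrite("pics/a.png",cv2.resize(np.vstack([a,b])[:,:,::-1],(450,675))[:600] if 0 else np.hstack([a,b])[:,:,::-1][:, :])
cv2.imwrite("pics/scene.png",cv2.resize(a,(800,600))[:,:,::-1]);cv2.imwrite("pics/top.png",cv2.resize(b,(800,600))[:,:,::-1])
for l in ["cover_edge","shelf_edge","keeper_hinge","keeper_end","front1","jar_a","cup","tape","lids","counter","crate"]:
    for n,z in (("top",0),("scene",0)):
        z={"cover_edge":.081,"shelf_edge":.006,"keeper_hinge":.035,"keeper_end":.035,"front1":.006,"counter":.081}.get(l,0)
        for r in finder.tip_of(l,n)[:7]: print(l,n,round(r["p"],2),np.round(r["at"]),np.round(ray(n,r["at"],z),3))
E
```

```text
pics
cover_edge top 0.83 [253. 187.] [0.588 0.025 0.081]
cover_edge scene 0.91 [254. 206.] [0.578 0.005 0.081]
shelf_edge top 0.92 [260. 232.] [0.457 0.006 0.006]
shelf_edge top 0.61 [261. 162.] [0.679 0.002 0.006]
shelf_edge scene 0.85 [277. 212.] [0.465 0.015 0.006]
shelf_edge scene 0.32 [387. 292.] [0.536 0.547 0.006]
keeper_hinge top 0.6 [258. 174.] [0.635 0.011 0.035]
keeper_hinge scene 0.89 [304. 233.] [0.522 0.2   0.035]
keeper_end top 0.74 [142. 296.] [0.269 0.36  0.035]
keeper_end top 0.68 [256. 175.] [0.631 0.018 0.035]
keeper_end top 0.22 [268. 186.] [ 0.597 -0.02   0.035]
keeper_end scene 0.69 [382. 220.] [0.259 0.353 0.035]
front1 top 0.71 [244. 188.] [0.594 0.056 0.006]
front1 top 0.61 [220. 194.] [0.578 0.131 0.006]
front1 top 0.58 [267. 190.] [ 0.588 -0.016  0.006]
jar_a top 0.87 [378. 231.] [ 0.456 -0.36   0.   ]
jar_a top 0.73 [341. 215.] [ 0.508 -0.248  0.   ]
jar_a top 0.62 [356. 189.] [ 0.588 -0.299  0.   ]
jar_a top 0.61 [353. 155.] [ 0.697 -0.292  0.   ]
jar_a scene 0.85 [182. 204.] [ 0.696 -0.29   0.   ]
jar_a scene 0.68 [220. 175.] [ 0.437 -0.366  0.   ]
jar_
[... 182 characters left out ...]
 -0.494  0.   ]
tape top 0.66 [130. 179.] [0.628 0.42  0.   ]
tape scene 0.77 [334. 283.] [0.614 0.402 0.   ]
tape scene 0.54 [248. 231.] [0.625 0.018 0.   ]
lids top 0.6 [ 90. 215.] [0.514 0.546 0.   ]
lids top 0.59 [376. 233.] [ 0.452 -0.355  0.   ]
lids scene 0.76 [391. 292.] [0.519 0.553 0.   ]
lids scene 0.17 [182. 173.] [ 0.547 -0.499  0.   ]
counter top 0.75 [264. 163.] [ 0.66  -0.007  0.081]
counter scene 0.47 [241. 215.] [0.652 0.014 0.081]
counter scene 0.26 [276. 209.] [0.534 0.074 0.081]
crate top 0.66 [253. 180.] [0.623 0.028 0.   ]
crate top 0.57 [270. 187.] [ 0.598 -0.027  0.   ]
crate top 0.52 [378. 231.] [ 0.457 -0.361  0.   ]
crate scene 0.68 [246. 230.] [0.624 0.011 0.   ]
```

View pics/top.png

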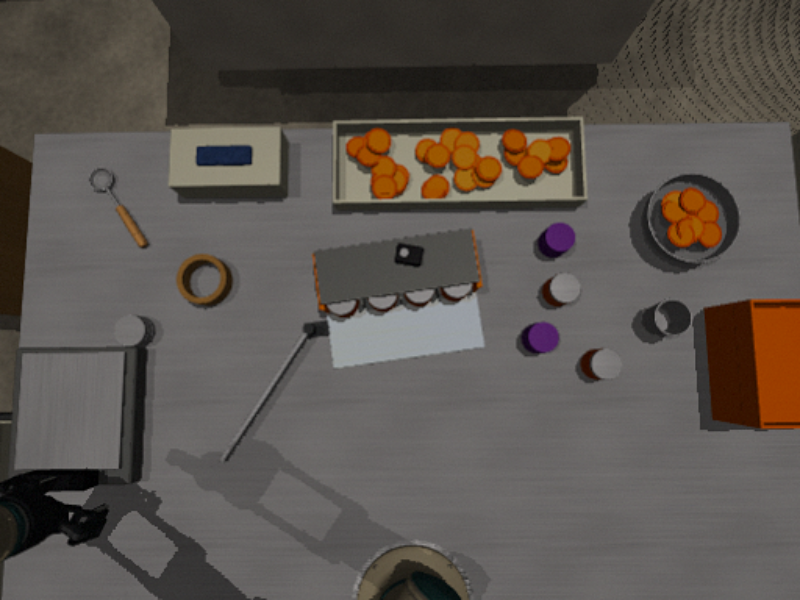

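View pics/scene.png

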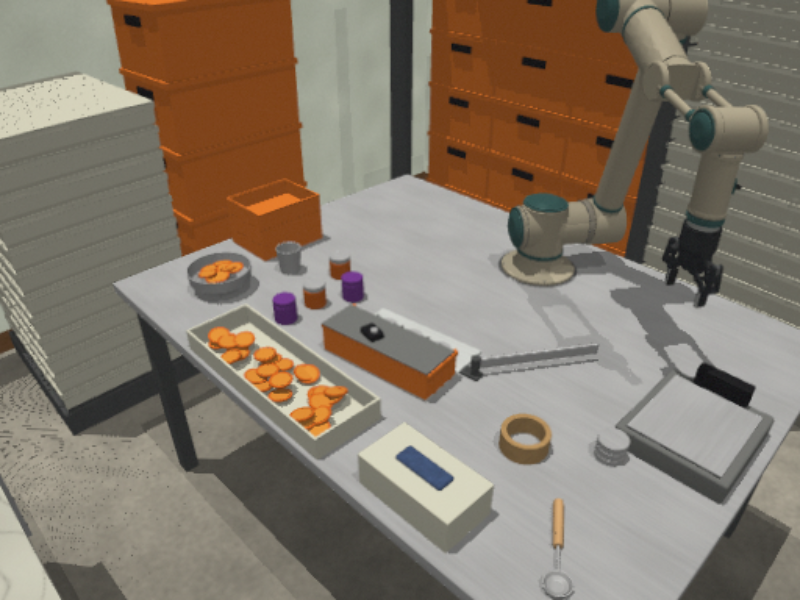

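Top view (800×600): two orange-filled, steel-lidded jars at about (563,290) and (603,365); these are the waiting jars. The purple ones at (557,240) and (541,338) are look-alikes and not meant. The crate is at (398,270), yawed slightly, with the keeper's free end at (225,458). I'll confirm in an enlarged crop and fit the crate pose.

```bash
python3 - <<'E'
from h import *
from scipy.optimize import least_squares
b=snap("top"); cv2.imwrite("pics/crop.png",cv2.resize(b[135:250,190:405],None,fx=3.7,fy=3.7,interpolation=cv2.INTER_CUBIC)[:,:,::-1])
hsv=cv2.cvtColor(b,cv2.COLOR_RGB2HSV); print(b[215,255],b[165,235],b[186,360],b[240,300])
g=cv2.inRange(b,(165,165,165),(255,255,255)); 
m=np.zeros_like(g); m[180:245,195:325]=g[180:245,195:325]; n,l,s,c=cv2.connectedComponentsWithStats(m); 
k=1+np.argmax(s[1:,4]); print(s[k]); pts=np.argwhere(l==k)[:,::-1]
bx=cv2.boxPoints(cv2.minAreaRect(pts.astype(np.float32))); print(bx)
for p in bx: print(ray("top",p,.006).round(4))
for lab in ["jar_a","front1"]:
  for cam in ("top","scene"):
    for r in finder.silhouettes(lab,cam)[:7]: print(lab,cam,round(r["p"],2),np.round(r["box"],1),r["region"].sum())
st=manip.get_state(); print(st)
E
```

```text
[152 156 159] [75 74 71] [130 127 127] [104 100  98]Traceback (most recent call last):
  File "<stdin>", line 7, in <module>
    return _wrapfunc(a, 'argmax', axis=axis, out=out, **kwds)
    return bound(*args, **kwds)
ValueError: attempt to get argmax of an empty sequence
```

View pics/crop.png

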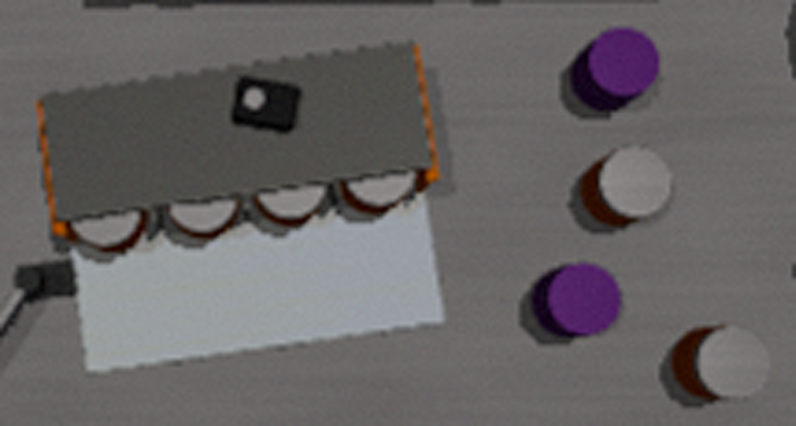

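The crop confirms it: the waiting jars have steel lids and dark-orange filling, at crop (628,190) and (720,365). The purple ones are decoys.

```bash
python3 - <<'E'
from h import *
from scipy.optimize import least_squares
b=snap("top")
obs=[((88,371),(-165,152,6)),((443,322),(-165,-152,6)),((40,98),(61,150,81)),((414,43),(61,-150,81)),((432,168),(-43,-150,81)),((60,219),(-43,150,81))]
U=np.array([(190+u/3.7-.36,135+v/3.7-.36) for (u,v),_ in obs]); P=np.array([q for _,q in obs])/1e3
# refine shelf corners by threshold
g=cv2.inRange(b,(128,130,135),(255,255,255)); m=np.zeros_like(g); m[195:245,205:325]=g[195:245,205:325]
n,l,s,c=cv2.connectedComponentsWithStats(m); k=1+np.argmax(s[1:,4]); ys,xs=np.where(l==k); 
hull=cv2.convexHull(np.c_[xs,ys].astype(np.int32)); print(s[k],cv2.approxPolyDP(hull,3,True)[:,0].tolist(), U[:2].round(1))
def w(x,P): c,s_=np.cos(x[2]),np.sin(x[2]); return P@np.array([[c,s_,0],[-s_,c,0],[0,0,1]])+[x[0],x[1],0]
r=least_squares(lambda x:(proj("top",w(x,P))-U).ravel(),[.63,.02,.1],loss="soft_l1"); x=r.x
print("crate",x,np.degrees(x[2]),(proj("top",w(x,P))-U).round(1).tolist())
for y in (111,37,-37,-111): print(y,w(x,np.array([[-.037,y/1e3,.071]])).round(4))
h=w(x,np.array([[-.082,.185,.035]]))[0]; e=ray("top",(142,296),.035); print("hinge",h,"proj",proj("top",h),"end",e)
d=w([0,0,-x[2]],np.array([e-h]))[0]; print("q",np.arctan2(-d[0],-d[1]),np.linalg.norm(d[:2]))
for uv in ((637,182),(733,362)): print("lid",ray("top",(190+uv[0]/3.7-.36,135+uv[1]/3.7-.36),.065))
# scene cross-check
print("scene proj hinge",proj("scene",h),"shelf edge/cover edge",proj("scene",w(x,np.array([[-.165,0,.006],[-.043,0,.081]]))))
for lab in ["jar_a"]:
  for cam in ("top","scene"):
    for r in finder.silhouettes(lab,cam)[:7]: print(lab,cam,round(r["p"],2),np.round(r["box"],1))
st=manip.get_state(); print({k:np.round(v,3).tolist() for k,v in st.items()})
E
```

```text
[ 209  195  101   40 2903] [[309, 221], [213, 234], [209, 203], [256, 196], [305, 195]] [[213.4 234.9]
 [309.4 221.7]]
crate [0.63059309 0.02290124 0.12994031] 7.44503142463211 [[-0.3, 0.6], [0.6, 0.3], [0.7, -1.3], [-0.5, -0.4], [0.1, 0.0], [-0.4, 0.4]]
111 [[0.5795 0.1282 0.071 ]]
37 [[0.5891 0.0548 0.071 ]]
-37 [[ 0.5987 -0.0186  0.071 ]]
-111 [[ 0.6083 -0.092   0.071 ]]
hinge [0.52531301 0.19571648 0.035     ] proj [[197.87722339 209.95067465]] end [0.26989429 0.36047319 0.035     ]
q 2.2736210495002447 0.30394653751471645
lid [ 0.59674197 -0.29746151  0.065     ]
lid [ 0.45259637 -0.36647632  0.065     ]
scene proj hinge [[302.93928962 232.9322884 ]] shelf edge/cover edge [[274.10795922 210.24678876]
 [254.72669455 208.46261025]]
jar_a top 0.88 [359.2 184.9  26.   14.9]
jar_a top 0.85 [356.7 153.6  26.8  27.9]
jar_a top 0.57 [382.2 232.1  27.8  23.3]
jar_a scene 0.87 [182.8 196.9  13.3  21.4]
jar_a scene 0.74 [200.1 188.5  14.   19.8]
jar_a scene 0.62 [216.7 169.4  12.5  24.3]
jar_a scene 0.49 [225.6 184.6  13.9  17.9]
jar_a scene 0.33 [333.1 279.4  34.1  31.6]
{'clock': 1.4, 'qpos': [0.992, 0.276, 1.505, 0.0, 1.361, -0.121], 'qd': [-0.001, -0.002, 0.001, 0.001, 0.001, -0.001], 'effort': [-0.0, -41.667, -24.61, -0.0, 0.0, -0.0], 'position': [0.254, 0.516, 0.239], 'ee_rot': [0.0, 0.227, 0.974, 0.0], 'contact_force': [0.363, -0.631, 0.145], 'moment': [-0.043, 0.034, -0.021], 'gripper_force': 0.0, 'width': 0.085}
```

Call:
servo_tool(increments=[[-3.6,-2.7,0,0,0,-8.4,1],[-3.1,-3.2,0,0,0,-8.4,1],[-2.7,-3.6,0,0,0,-8.4,1],[-2.3,-3.9,0,0,0,-8.4,1],[-2,-4,0,0,0,0,1]], squeeze=20)

```text
clock: 1.9
position: [0.3589, 0.3222, 0.2395]
ee_rot: [0.0, -0.057, 0.998, 0.0]
contact_force: [0.1, -0.0, -0.1]
width: 0.012
gripper_force: 0.0
```

```bash
cat >> h.py <<'E'
C=np.array([.63059,.02290,.12994])
def crate(p): d=np.array(p[:2])-C[:2]; c,s=np.cos(C[2]),np.sin(C[2]); return np.array([c*d[0]+s*d[1],-s*d[0]+c*d[1]])*1e3
def world(x,y): c,s=np.cos(C[2]),np.sin(C[2]); return C[:2]+np.array([c*x-s*y,s*x+c*y])/1e3
def S():
    s=manip.get_state(); q=s["ee_rot"]; from scipy.spatial.transform import Rotation as Ro
    R=Ro.from_quat([q[1],q[2],q[3],q[0]]).as_matrix(); c,n=np.cos(C[2]),np.sin(C[2]); f=s["contact_force"]
    print("t",round(s["clock"],2),"crate",crate(s["position"]).round(1),"z",round(s["position"][2]*1e3,1),"yaw err",round(np.degrees(np.arctan2(R[1,1],R[0,1])-C[2])-90,2),"zax",R[:,2].round(3),"F crate",round(c*f[0]+n*f[1],2),round(c*f[1]-n*f[0],2),round(f[2],2),"w",s["width"],"q",np.round(s["qpos"],2))
E
python3 -c "from h import *;S()"
```

```text
t 1.9 crate [-230.6  332. ] z 239.5 yaw err -0.95 zax [ 0.  0. -1.] F crate 0.09 -0.04 -0.13 w 0.012018536186999662 q [ 0.59  0.14  1.69  0.    1.32 -1.1 ]
```

Call:
servo_tool(increments=[[-2.4,-4.3,0,0,0,0,1],[-2.4,-4.3,0,0,0,0,1],[-2.4,-4.3,0,0,0,0,1],[-2.4,-4.3,0,0,0,0,1],[-1.2,-2.2,3.5,0,0,0,1]])

```text
clock: 2.4
position: [0.4934, 0.1401, 0.2082]
ee_rot: [0.006, -0.054, 0.999, -0.0]
contact_force: [1.0, 0.5, -0.4]
width: 0.0002
gripper_force: 0.0
```

```bash
python3 -c "from h import *;S()"
```

```text
t 2.4 crate [-120.8  134. ] z 208.2 yaw err -1.29 zax [ 0.013  0.001 -1.   ] F crate 1.03 0.42 -0.37 w 0.00024264839651027273 q [ 0.14  0.2   1.69 -0.    1.24 -1.54]
```

Call:
servo_tool(increments=[[0,0,4.5,0,0,0,1],[0,0,4.5,0,0,0,1],[0,0,2.0,0,0,0,1],[0,0,0,0,0,0,1],[0,0,0,0,0,0,1]])

```text
clock: 2.9
position: [0.488, 0.1428, 0.0948]
ee_rot: [0.0, -0.055, 0.998, 0.0]
contact_force: [-0.0, -0.3, 1.1]
width: -0.0001
gripper_force: 0.0
```

```bash
python3 -c "from h import *;S()"
```

```text
t 2.9 crate [-125.8  137.3] z 94.8 yaw err -1.13 zax [ 0.001  0.    -1.   ] F crate -0.06 -0.25 1.05 w -7.226948223701979e-05 q [ 0.15  0.3   1.86  0.    0.97 -1.53]
```

Call:
servo_tool(increments=[[-1,-1.3,2.2,0,0,-1.1,1],[-1,-1.3,2.2,0,0,0,1],[0,0,1.1,0,0,0,1],[0,0,0,0,0,0,1],[0,0,0,0,0,0,1]])

```text
clock: 3.4
position: [0.5106, 0.1198, 0.0404]
ee_rot: [0.001, -0.065, 0.998, 0.0]
contact_force: [0.2, 0.1, 0.0]
width: -0.0003
gripper_force: 0.0
```

Call:
servo_tool(increments=[[-0.4,0,0,0,0,0,1],[-0.4,0,0,0,0,0,1],[-0.4,0,0,0,0,0,1],[-0.3,0,0,0,0,0,1],[0,0,0,0,0,0,1]])

```text
clock: 3.9
position: [0.5261, 0.1214, 0.0395]
ee_rot: [0.0, -0.065, 0.998, 0.0]
contact_force: [0.8, 0.8, -0.8]
width: 0.0001
gripper_force: 0.0
```

```bash
python3 -c "from h import *;S()"
```

```text
t 3.9 crate [-90.9 111.2] z 39.5 yaw err -0.03 zax [ 0.001  0.    -1.   ] F crate 0.86 0.69 -0.82 w 0.00011973600632825898 q [ 0.1   0.41  1.86  0.    0.87 -1.6 ]
```

Call:
servo_tool(increments=[[-0.2,0,0,0,0,0,1],[-0.2,0,0,0,0,0,1],[-0.2,0,0,0,0,0,1],[-0.2,0,0,0,0,0,1],[0,0,0,0,0,0,1]])

```text
clock: 4.4
position: [0.5336, 0.1223, 0.0393]
ee_rot: [0.0, -0.065, 0.998, 0.0]
contact_force: [-0.5, 0.3, 0.7]
width: -0.0002
gripper_force: 0.0
```

Call:
servo_tool(increments=[[-0.2,0,0,0,0,0,1],[-0.2,0,0,0,0,0,1],[0,0,0,0,0,0,1],[0,0,0,0,0,0,1],[0,0,0,0,0,0,1]])

```text
clock: 4.9
position: [0.5371, 0.1228, 0.0393]
ee_rot: [-0.0, -0.065, 0.998, 0.0]
contact_force: [-0.9, 0.3, -0.4]
width: -0.0001
gripper_force: 0.1
```

Call:
servo_tool(increments=[[-0.2,0,0,0,0,0,1],[-0.1,0,0,0,0,0,1],[0,0,0,0,0,0,1],[0,0,0,0,0,0,1],[0,0,0,0,0,0,1]])

```text
clock: 5.4
position: [0.538, 0.123, 0.0387]
ee_rot: [-0.002, -0.065, 0.998, -0.0]
contact_force: [-5.0, 0.0, -0.4]
width: -0.0004
gripper_force: 0.0
```

```bash
python3 - <<'E'
from h import *
S()
w=snap("wrist"); cv2.imwrite("pics/w1.png",cv2.resize(w,(640,480))[:,:,::-1])
E
```

```text
t 5.4 crate [-78.8 111.3] z 38.7 yaw err -0.02 zax [-0.004 -0.    -1.   ] F crate -4.98 0.67 -0.37 w -0.00038526872382332124 q [ 0.1   0.43  1.83  0.    0.89 -1.6 ]
```

View pics/w1.png

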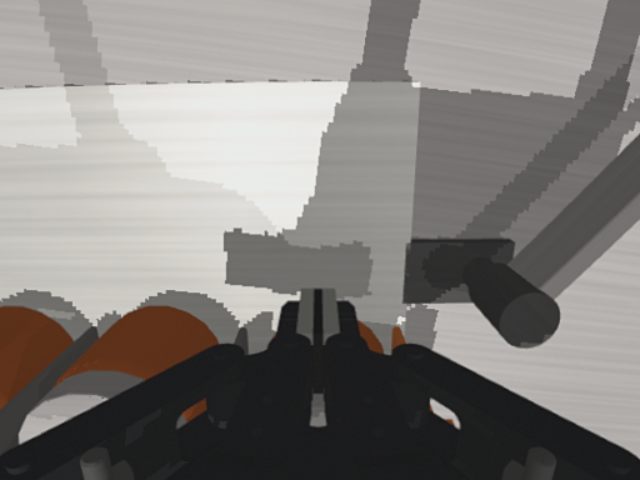

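Lane 1 stops dead (5 N after about 1 mm), so it's full. The wrist picture shows the closed fingers at (318,300) on the front jar. Next is lane 2.

Call:
servo_tool(increments=[[1.8,0,0,0,0,0,1],[0,-3.7,0,0,0,0,1],[0,-3.7,0,0,0,0,1],[-0.6,0,0,0,0,0,1],[-0.6,0,0,0,0,0,1]])

```text
clock: 5.95
position: [0.5454, 0.0484, 0.0398]
ee_rot: [0.001, -0.064, 0.998, 0.0]
contact_force: [-0.2, -0.6, 1.4]
width: -0.0001
gripper_force: 0.0
```

Call:
servo_tool(increments=[[-0.2,0,0,0,0,0,1],[-0.2,0,0,0,0,0,1],[0,0,0,0,0,0,1],[0,0,0,0,0,0,1],[0,0,0,0,0,0,1]])

```text
clock: 6.45
position: [0.5475, 0.0501, 0.0392]
ee_rot: [-0.0, -0.065, 0.998, 0.0]
contact_force: [-1.1, -0.4, -0.2]
width: 0.0001
gripper_force: 0.0
```

```bash
python3 -c "from h import *;S()"
```

```text
t 6.45 crate [-78.9  37.7] z 39.2 yaw err 0.01 zax [-0.  0. -1.] F crate -1.1 -0.21 -0.22 w 0.00013998356220258894 q [-0.04  0.42  1.84  0.    0.88 -1.74]
```

Call:
servo_tool(increments=[[-0.2,0,0,0,0,0,1],[-0.2,0,0,0,0,0,1],[0,0,0,0,0,0,1],[0,0,0,0,0,0,1],[0,0,0,0,0,0,1]])

```text
clock: 6.95
position: [0.5481, 0.0497, 0.0388]
ee_rot: [-0.004, -0.065, 0.998, -0.0]
contact_force: [-6.9, -1.5, 3.0]
width: 0.0003
gripper_force: 0.0
```

```bash
python3 -c "from h import *;S()"
```

```text
t 6.95 crate [-78.3  37.2] z 38.8 yaw err -0.01 zax [-0.007 -0.001 -1.   ] F crate -7.06 -0.55 3.05 w 0.0003081841219728125 q [-0.04  0.43  1.83 -0.    0.89 -1.74]
```

Lane 2 stops at 7 N, so it's full too. Lanes 3 and 4 should be the empty ones; checking lane 3.

Call:
servo_tool(increments=[[2.0,0,0,0,0,0,1],[0,-3.7,0,0,0,0,1],[0,-3.7,0,0,0,0,1],[-0.7,0,0,0,0,0,1],[-0.6,0,0,0,0,0,1]])

```text
clock: 7.45
position: [0.5556, -0.0249, 0.0396]
ee_rot: [0.001, -0.063, 0.998, 0.0]
contact_force: [-0.3, -0.5, 0.5]
width: -0.0001
gripper_force: 0.0
```

Call:
servo_tool(increments=[[-0.2,0,0,0,0,0,1],[-0.2,0,0,0,0,0,1],[-0.2,0,0,0,0,0,1],[0,0,0,0,0,0,1],[0,0,0,0,0,0,1]])

```text
clock: 7.95
position: [0.5603, -0.023, 0.0393]
ee_rot: [0.0, -0.065, 0.998, 0.0]
contact_force: [-0.8, -0.1, -0.1]
width: -0.0002
gripper_force: 0.1
```

```bash
python3 -c "from h import *;S()"
```

```text
t 7.95 crate [-75.6 -36.4] z 39.3 yaw err 0.01 zax [ 0.  0. -1.] F crate -0.78 -0.02 -0.05 w -0.0001627144875066195 q [-0.17  0.44  1.81  0.    0.89 -1.87]
```

Call:
servo_tool(increments=[[-0.2,0,0,0,0,0,1],[-0.2,0,0,0,0,0,1],[-0.2,0,0,0,0,0,1],[0,0,0,0,0,0,1],[0,0,0,0,0,0,1]])

```text
clock: 8.45
position: [0.5665, -0.0227, 0.0393]
ee_rot: [0.0, -0.065, 0.998, 0.0]
contact_force: [1.2, 0.2, 0.6]
width: 0.0
gripper_force: 0.0
```

```bash
python3 - <<'E'
from h import *
S()
for p in ((.5967,-.2975),(.4526,-.3665)): print(crate(p))
E
```

```text
t 8.45 crate [-69.5 -36.9] z 39.3 yaw err -0.04 zax [ 0.001  0.    -1.   ] F crate 1.21 0.04 0.57 w 2.493049262755713e-05 q [-0.16  0.44  1.8   0.    0.9  -1.86]
[ -75.12001355 -313.30763742]
[-226.94585375 -363.05423777]
```

Lane 3 gives way freely, so lanes 3 and 4 are the empty ones. Fetching the first jar, at crate (-75,-313).

Call:
servo_tool(increments=[[3.0,0,-1,0,0,0,0],[0,0,-5,0,0,0,-1],[0,-3.5,-3.5,0,0,0,-1],[0,-4.9,-1,0,0,0,-1],[0,-4.9,0,0,0,0,-1]])

```text
clock: 8.95
position: [0.5559, -0.1601, 0.1478]
ee_rot: [0.004, -0.066, 0.998, -0.002]
contact_force: [1.8, 0.5, 0.2]
width: 0.0721
gripper_force: 0.0
```

Call:
servo_tool(increments=[[-0.5,-4.8,0,0,0,0,-1],[-0.5,-4.8,0,0,0,0,-1],[-0.5,-3.5,0,0,0,0,-1],[0,0,0,0,0,0,-1],[0,0,0,0,0,0,-1]])

```text
clock: 9.45
position: [0.5853, -0.2871, 0.1439]
ee_rot: [-0.0, -0.064, 0.998, 0.0]
contact_force: [-0.4, 0.0, -1.1]
width: 0.0853
gripper_force: 0.0
```

```bash
python3 - <<'E'
from h import *
S()
w=snap("wrist","w2.png")
for r in finder.tip_of("jar_a","wrist"): print(r["p"],np.round(r["at"]),crate(ray("wrist",r["at"],0)).round(1))
for r in finder.silhouettes("jar_a","wrist"): print(r["p"],np.round(r["box"]))
E
```

```text
t 9.45 crate [ -85.1 -301.6] z 143.9 yaw err -0.13 zax [-0.     0.001 -1.   ] F crate -0.44 0.1 -1.08 w 0.0853152959004473 q [-0.56  0.45  1.47  0.    1.22 -2.26]
0.85 [310.  91.] [-163.8 -251.2]
0.73 [236. 279.] [  20.8 -317.4]
0.67 [244. 188.] [ -76.7 -307.9]
0.66 [178.   4.] [-232.1 -360.8]
0.97 [232. 297.  66.  83.]
0.88 [320.  87.  94.  88.]
0.84 [238. 202.  79.  87.]
0.83 [164.  23.  99.  45.]
0.65 [456. 229. 112. 285.]
```

View pics/w2.png

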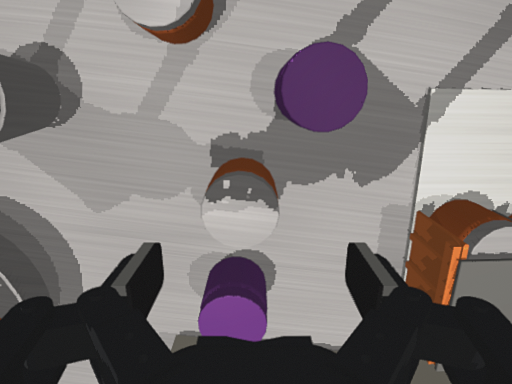

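The target jar's lid is at (240,210) in the wrist view, with purple decoys at (321,87) and (235,300). Descending on the jar.

Call:
servo_tool(increments=[[-0.9,-1.0,0,0,0,0,-1],[0,0,4,0,0,0,-1],[0,0,4,0,0,0,-1],[0,0,3.6,0,0,0,-1],[0,0,0,0,0,0,-1]])

```text
clock: 10.1
position: [0.5918, -0.2913, 0.0234]
ee_rot: [-0.005, -0.065, 0.998, 0.003]
contact_force: [-0.9, 0.9, -0.6]
width: 0.0853
gripper_force: 0.0
```

Call:
servo_tool(increments=[[0,0,0,0,0,0,1],[0,0,0,0,0,0,1],[0,0,0,0,0,0,1],[0,0,0,0,0,0,1],[0,0,-1,0,0,0,1]], squeeze=25)

```text
clock: 10.6
position: [0.595, -0.2948, 0.0384]
ee_rot: [-0.001, -0.065, 0.998, 0.0]
contact_force: [-0.7, -0.2, -1.8]
width: 0.0597
gripper_force: 27.8
```

```bash
python3 -c "from h import *;S()"
```

```text
t 10.6 crate [ -76.5 -310.4] z 38.4 yaw err -0.03 zax [-0.001  0.001 -1.   ] F crate -0.75 -0.12 -1.75 w 0.05967764258124474 q [-0.56  0.56  1.57  0.    1.01 -2.27]
```

Call:
servo_tool(increments=[[0,0,-4,0,0,0,1],[0,2,-3.5,0,0,0,1],[0,4.5,0,0,0,0,1],[0,4.5,0,0,0,0,1],[0.9,4.5,0,0,0,0,1]])

```text
clock: 11.1
position: [0.5669, -0.1413, 0.1142]
ee_rot: [0.001, -0.064, 0.998, -0.0]
contact_force: [0.8, 1.4, -2.1]
width: 0.0592
gripper_force: 28.6
```

Call:
servo_tool(increments=[[0.9,4.5,0,0,0,0,1],[0.9,4.2,0,0,0,0,1],[0.2,2,2,0,0,0,1],[0,0,2,0,0,0,1],[0,0,0,0,0,0,1]])

```text
clock: 11.6
position: [0.5303, -0.0379, 0.0717]
ee_rot: [-0.003, -0.065, 0.998, 0.001]
contact_force: [-0.9, -0.5, -1.9]
width: 0.0594
gripper_force: 28.4
```

```bash
python3 -c "from h import *;S()"
```

```text
t 11.6 crate [-107.3  -47.3] z 71.7 yaw err 0.05 zax [-0.006  0.001 -1.   ] F crate -0.92 -0.33 -1.85 w 0.05942566582351417 q [-0.2   0.36  1.84 -0.    0.95 -1.9 ]
```

Call:
servo_tool(increments=[[0,1.0,1.8,0,0,0,1],[0,0,1.0,0,0,0,1],[0,0,0.4,0,0,0,1],[0,0,0,0,0,0,1],[0,0,0,0,0,0,1]])

```text
clock: 12.1
position: [0.5324, -0.0298, 0.0419]
ee_rot: [0.001, -0.064, 0.998, -0.0]
contact_force: [-1.3, 0.4, -1.8]
width: 0.0595
gripper_force: 28.4
```

```bash
python3 -c "from h import *;S()"
```

```text
t 12.1 crate [-104.2  -39.5] z 41.9 yaw err -0.07 zax [ 0.001 -0.    -1.   ] F crate -1.24 0.54 -1.85 w 0.05949284786303217 q [-0.19  0.4   1.87 -0.    0.87 -1.89]
```

Call:
servo_tool(increments=[[0,0.2,0.4,0,0,0,1],[0,0,0.25,0,0,0,1],[0,0,0,0,0,0,1],[0,0,0,0,0,0,-1],[0,0,0,0,0,0,-1]])

```text
clock: 12.6
position: [0.5319, -0.0273, 0.0353]
ee_rot: [0.001, -0.065, 0.998, -0.0]
contact_force: [0.4, -0.1, 0.2]
width: 0.0844
gripper_force: 0.0
```

Call:
servo_tool(increments=[[0,0,0,0,0,0,-1],[0,0,-3.5,0,0,0,-1],[0,0,-4.5,0,0,0,-1],[2,0,-1,0,0,0,1],[3.5,0,0,0,0,0,1]])

```text
clock: 13.1
position: [0.4806, -0.035, 0.1273]
ee_rot: [0.004, -0.065, 0.998, -0.001]
contact_force: [-1.0, -0.0, -1.0]
width: 0.0588
gripper_force: 0.0
```

```bash
python3 -c "from h import *;S()"
```

```text
t 13.1 crate [-156.2  -38. ] z 127.3 yaw err 0.02 zax [ 0.008 -0.002 -1.   ] F crate -0.99 0.12 -1.02 w 0.058795197083002765 q [-0.22  0.23  1.88  0.    1.03 -1.92]
```

Call:
servo_tool(increments=[[0,0,4,0,0,0,1],[0,0,4,0,0,0,1],[0,0,0.7,0,0,0,1],[0,0,0,0,0,0,1],[0,0,0,0,0,0,1]])

```text
clock: 13.6
position: [0.4783, -0.0345, 0.0388]
ee_rot: [0.001, -0.065, 0.998, -0.0]
contact_force: [-0.5, 0.3, -0.1]
width: -0.0004
gripper_force: 0.0
```

```bash
python3 -c "from h import *;S()"
```

```text
t 13.6 crate [-158.5  -37.2] z 38.8 yaw err -0.03 zax [ 0.002 -0.    -1.   ] F crate -0.48 0.39 -0.14 w -0.00035408559165200443 q [-0.22  0.34  1.99  0.    0.81 -1.92]
```

Call:
servo_tool(increments=[[-1,0,0,0,0,0,1],[-1,0,0,0,0,0,1],[-1,0,0,0,0,0,1],[-1,0,0,0,0,0,1],[-1,0,0,0,0,0,1]])

```text
clock: 14.1
position: [0.5269, -0.0276, 0.0378]
ee_rot: [-0.001, -0.065, 0.998, 0.0]
contact_force: [-3.3, -1.2, 1.4]
width: 0.0002
gripper_force: 0.0
```

Call:
servo_tool(increments=[[-0.7,0,0,0,0,0,1],[-0.5,0,0,0,0,0,1],[-0.4,0,0,0,0,0,1],[-0.3,0,0,0,0,0,1],[-0.2,0,0,0,0,0,1]])

```text
clock: 14.6
position: [0.5475, -0.0251, 0.0377]
ee_rot: [0.0, -0.065, 0.998, 0.0]
contact_force: [-2.1, -0.1, 0.6]
width: 0.0
gripper_force: 0.0
```

```bash
python3 -c "from h import *;S()"
```

```text
t 14.6 crate [-88.6 -36.8] z 37.7 yaw err -0.03 zax [ 0.  0. -1.] F crate -2.12 0.18 0.57 w 1.3901380685087167e-05 q [-0.17  0.42  1.84  0.    0.87 -1.87]
```

Call:
servo_tool(increments=[[-0.2,0,0,0,0,0,1],[-0.2,0,0,0,0,0,1],[-0.2,0,0,0,0,0,1],[-0.2,0,0,0,0,0,1],[-0.1,0,0,0,0,0,1]])

```text
clock: 15.1
position: [0.5567, -0.024, 0.0378]
ee_rot: [0.0, -0.065, 0.998, -0.0]
contact_force: [-3.9, -0.8, -0.3]
width: -0.0002
gripper_force: 0.0
```

Call:
servo_tool(increments=[[-0.1,0,0,0,0,0,1],[-0.1,0,0,0,0,0,1],[-0.1,0,0,0,0,0,1],[0,0,0,0,0,0,1],[0,0,0,0,0,0,1]])

```text
clock: 15.6
position: [0.5579, -0.0236, 0.0377]
ee_rot: [-0.001, -0.065, 0.998, 0.0]
contact_force: [-6.2, -1.2, 1.4]
width: -0.0
gripper_force: 0.0
```

```bash
python3 -c "from h import *;S()"
```

```text
t 15.6 crate [-78.1 -36.7] z 37.7 yaw err -0.01 zax [-0.003  0.    -1.   ] F crate -6.33 -0.36 1.42 w -4.3322745608492126e-05 q [-0.17  0.44  1.82 -0.    0.89 -1.87]
```

Call:
servo_tool(increments=[[-0.1,0,0,0,0,0,1],[-0.1,0,0,0,0,0,1],[0,0,0,0,0,0,1],[0,0,0,0,0,0,1],[0,0,0,0,0,0,1]])

```text
clock: 16.1
position: [0.5578, -0.0234, 0.0375]
ee_rot: [-0.003, -0.065, 0.998, 0.0]
contact_force: [-9.0, -1.8, 3.2]
width: 0.0001
gripper_force: 0.0
```

Call:
servo_tool(increments=[[3.5,0,-0.5,0,0,0,-1],[1,-1,-4.7,0,0,0,-1],[1.8,-3,-3.5,0,0,0,-1],[2,-4.3,-1,0,0,0,-1],[2,-4.5,0,0,0,0,-1]])

```text
clock: 16.6
position: [0.4784, -0.1657, 0.1382]
ee_rot: [0.005, -0.066, 0.998, -0.002]
contact_force: [0.0, 0.2, 0.3]
width: 0.0727
gripper_force: 0.0
```

Call:
servo_tool(increments=[[2,-4.5,0,0,0,0,-1],[2,-4.5,0,0,0,0,-1],[1.5,-4.5,0,0,0,0,-1],[0.5,-4,0,0,0,0,-1],[0,0,0,0,0,0,-1]])

```text
clock: 17.1
position: [0.4404, -0.3519, 0.1356]
ee_rot: [0.002, -0.062, 0.998, -0.004]
contact_force: [0.0, -0.2, -0.0]
width: 0.0851
gripper_force: 0.0
```

```bash
python3 - <<'E'
from h import *
S()
w=snap("wrist","w3.png")
for r in finder.tip_of("jar_b","wrist"): print(r["p"],np.round(r["at"]),crate(ray("wrist",r["at"],0)).round(1))
w=snap("top")
for y in (111,37,-37,-111): # lid visible? print brightness along lane axis in top image
    P=[[*world(x,y),.071] for x in range(-78,-40,3)]; uv=proj("top",P); print(y,[int(w[int(round(v)),int(round(u))].sum()/3) for u,v in uv])
E
```

```text
t 17.1 crate [-237.2 -347. ] z 135.6 yaw err -0.31 zax [ 0.005 -0.007 -1.   ] F crate 0.01 -0.25 -0.03 w 0.0851346079159468 q [-0.8   0.33  1.7  -0.    1.11 -2.49]
0.74 [236. 188.] [-231.4 -357. ]
0.55 [349. 256.] [-163.  -248.1]
111 [142, 83, 61, 14, 70, 126, 140, 138, 133, 136, 139, 106, 52]
37 [158, 121, 70, 34, 16, 94, 149, 141, 136, 140, 142, 113, 53]
-37 [158, 115, 45, 19, 55, 116, 149, 144, 141, 141, 141, 144, 110]
-111 [170, 168, 96, 14, 65, 125, 148, 147, 143, 144, 145, 116, 64]
```

Call:
servo_tool(increments=[[-0.9,-1.2,0,0,0,0,-1],[0,0,3.5,0,0,0,-1],[0,0,3,0,0,0,-1],[0,0,0,0,0,0,-1],[0,0,0,0,0,0,-1]])

```text
clock: 17.75
position: [0.4496, -0.3544, 0.07]
ee_rot: [-0.0, -0.065, 0.998, 0.0]
contact_force: [0.1, -0.5, 0.4]
width: 0.0852
gripper_force: 0.0
```

```bash
python3 - <<'E'
from h import *
S()
E
```

```text
t 17.75 crate [-228.4 -350.6] z 70.0 yaw err 0.06 zax [-0.     0.001 -1.   ] F crate -0.0 -0.47 0.35 w 0.08516093157005174 q [-0.79  0.42  1.75  0.    0.98 -2.49]
```

Call:
servo_tool(increments=[[0,-0.9,0,0,0,0,-1],[0,0,2,0,0,0,-1],[0,0,2.2,0,0,0,-1],[0,0,0,0,0,0,-1],[0,0,0,0,0,0,-1]])

```text
clock: 18.25
position: [0.4511, -0.3654, 0.029]
ee_rot: [0.001, -0.065, 0.998, -0.001]
contact_force: [0.8, -0.4, 0.6]
width: 0.0851
gripper_force: 0.0
```

Call:
servo_tool(increments=[[0,0,0,0,0,0,1],[0,0,0,0,0,0,1],[0,0,0,0,0,0,1],[0,0,0,0,0,0,1],[0,0,0,0,0,0,1]], squeeze=25)

```text
clock: 18.75
position: [0.4513, -0.3657, 0.0295]
ee_rot: [0.001, -0.065, 0.998, -0.001]
contact_force: [-0.7, 0.1, 6.3]
width: 0.0592
gripper_force: 26.7
```

```bash
python3 - <<'E'
from h import *
S()
E
```

```text
t 18.75 crate [-228.1 -362.1] z 29.5 yaw err -0.02 zax [ 0.003 -0.003 -1.   ] F crate -0.71 0.19 6.3 w 0.05915564918299883 q [-0.8   0.47  1.78 -0.    0.89 -2.5 ]
```

Call:
servo_tool(increments=[[0,0,-4.5,0,0,0,1],[0,0,-4.5,0,0,0,1],[-2.0,4.2,0,0,0,0,1],[-2.0,4.2,0,0,0,0,1],[-2.0,4.2,0,0,0,0,1]])

```text
clock: 19.25
position: [0.4935, -0.2305, 0.1183]
ee_rot: [0.0, -0.064, 0.998, 0.0]
contact_force: [-0.0, 0.3, -1.5]
width: 0.059
gripper_force: 29.3
```

Call:
servo_tool(increments=[[-2.0,4.2,0,0,0,0,1],[-2.0,4.2,0,0,0,0,1],[-2.0,4,0,0,0,0,1],[0,0,4,0,0,0,1],[0,0,0,0,0,0,1]])

```text
clock: 19.75
position: [0.5335, -0.0983, 0.0743]
ee_rot: [-0.004, -0.066, 0.998, 0.002]
contact_force: [-0.8, -0.3, -3.1]
width: 0.0593
gripper_force: 28.9
```

```bash
python3 -c "from h import *;S()"
```

```text
t 19.75 crate [-112.  -107.6] z 74.3 yaw err 0.15 zax [-0.009  0.003 -1.   ] F crate -0.87 -0.18 -3.08 w 0.05926982633930498 q [-0.31  0.38  1.81 -0.    0.97 -2.01]
```

Call:
servo_tool(increments=[[-0.3,-0.2,1.8,0,0,0,1],[0,0,1.2,0,0,0,1],[0,0,0.3,0,0,0,1],[0,0,0,0,0,0,1],[0,0,0,0,0,0,1]])

```text
clock: 20.25
position: [0.5405, -0.1032, 0.0455]
ee_rot: [0.0, -0.064, 0.998, -0.0]
contact_force: [-0.5, 0.1, -1.7]
width: 0.0593
gripper_force: 29.0
```

```bash
python3 -c "from h import *;S()"
```

```text
t 20.25 crate [-105.7 -113.4] z 45.5 yaw err -0.08 zax [ 0.001 -0.    -1.   ] F crate -0.5 0.14 -1.72 w 0.05927117508080062 q [-0.32  0.42  1.83  0.    0.89 -2.01]
```

Call:
servo_tool(increments=[[0,0.2,0.6,0,0,0,1],[0,0,0.4,0,0,0,1],[0,0,0,0,0,0,1],[0,0,0,0,0,0,1],[0,0,0,0,0,0,-1]])

```text
clock: 20.75
position: [0.5403, -0.1008, 0.035]
ee_rot: [0.0, -0.065, 0.998, -0.0]
contact_force: [0.1, 0.7, 0.3]
width: 0.0722
gripper_force: 0.0
```

Call:
servo_tool(increments=[[0,0,0,0,0,0,-1],[0,0,0,0,0,0,-1],[0,0,-4.0,0,0,0,-1],[0,0,-4.5,0,0,0,-1],[1.5,0,-0.5,0,0,0,1]])

```text
clock: 21.25
position: [0.5305, -0.1042, 0.13]
ee_rot: [0.006, -0.065, 0.998, -0.002]
contact_force: [1.3, -0.1, 0.1]
width: 0.0735
gripper_force: 0.0
```

Call:
servo_tool(increments=[[4,0,0,0,0,0,1],[0,0,2.5,0,0,0,1],[0,0,3.5,0,0,0,1],[0,0,2.5,0,0,0,1],[0,0,0,0,0,0,1]])

```text
clock: 21.75
position: [0.4819, -0.1067, 0.0367]
ee_rot: [-0.004, -0.065, 0.998, 0.002]
contact_force: [-0.6, 0.2, -0.4]
width: 0.0002
gripper_force: 0.0
```

```bash
python3 -c "from h import *;S()"
```

```text
t 21.75 crate [-164.2 -109.3] z 36.7 yaw err -0.04 zax [-0.008  0.003 -1.   ] F crate -0.53 0.25 -0.44 w 0.00017138081739304995 q [-0.36  0.37  1.96  0.    0.83 -2.06]
```

Call:
servo_tool(increments=[[-1,-0.1,0,0,0,0,1],[-1,0,0,0,0,0,1],[-1,0,0,0,0,0,1],[-1,0,0,0,0,0,1],[-1,0,0,0,0,0,1]])

```text
clock: 22.25
position: [0.5346, -0.1022, 0.0408]
ee_rot: [-0.001, -0.065, 0.998, -0.0]
contact_force: [-6.4, -1.3, 5.4]
width: 0.0005
gripper_force: 3.3
```

```bash
python3 -c "from h import *;S()"
```

```text
t 22.25 crate [-111.4 -111.6] z 40.8 yaw err 0.03 zax [-0.003 -0.    -1.   ] F crate -6.5 -0.5 5.35 w 0.0004996388942585443 q [-0.32  0.42  1.85 -0.    0.88 -2.02]
```

Call:
servo_tool(increments=[[-0.4,0,0,0,0,0,1],[-0.4,0,0,0,0,0,1],[-0.4,0,0,0,0,0,1],[-0.4,0,0,0,0,0,1],[0,0,0,0,0,0,1]])

```text
clock: 22.75
position: [0.5514, -0.1002, 0.0403]
ee_rot: [0.0, -0.065, 0.998, -0.0]
contact_force: [-2.8, 0.4, 3.1]
width: 0.0002
gripper_force: 1.5
```

```bash
python3 -c "from h import *;S()"
```

```text
t 22.75 crate [ -94.5 -111.8] z 40.3 yaw err -0.01 zax [ 0. -0. -1.] F crate -2.72 0.74 3.07 w 0.00017166850863426484 q [-0.3   0.44  1.81 -0.    0.89 -2.  ]
```

Moving well (3 N). On to the stop.

Call:
servo_tool(increments=[[-0.3,0,0,0,0,0,1],[-0.3,0,0,0,0,0,1],[-0.3,0,0,0,0,0,1],[-0.2,0,0,0,0,0,1],[-0.2,0,0,0,0,0,1]])

```text
clock: 23.25
position: [0.5627, -0.0985, 0.0402]
ee_rot: [-0.001, -0.065, 0.998, 0.0]
contact_force: [-5.8, -1.8, 5.9]
width: 0.0003
gripper_force: 3.2
```

Call:
servo_tool(increments=[[-0.2,0,0,0,0,0,1],[-0.2,0,0,0,0,0,1],[-0.1,0,0,0,0,0,1],[-0.1,0,0,0,0,0,1],[0,0,0,0,0,0,1]])

```text
clock: 23.75
position: [0.5684, -0.0978, 0.0402]
ee_rot: [-0.002, -0.065, 0.998, 0.0]
contact_force: [-7.1, -1.1, 6.3]
width: -0.0002
gripper_force: 3.4
```

```bash
python3 -c "from h import *;S()"
```

```text
t 23.75 crate [ -77.3 -111.6] z 40.2 yaw err 0.0 zax [-0.003  0.    -1.   ] F crate -7.18 -0.18 6.3 w -0.0002168422254139945 q [-0.29  0.46  1.77 -0.    0.92 -1.99]
```

Call:
servo_tool(increments=[[-0.1,0,0,0,0,0,1],[-0.1,0,0,0,0,0,1],[0,0,0,0,0,0,1],[0,0,0,0,0,0,1],[0,0,0,0,0,0,1]])

```text
clock: 24.25
position: [0.5684, -0.0978, 0.0402]
ee_rot: [-0.003, -0.065, 0.998, 0.0]
contact_force: [-10.2, -2.1, 8.6]
width: 0.0005
gripper_force: 5.4
```

```bash
python3 - <<'E'
from h import *
S()
E
```

```text
t 24.25 crate [ -77.3 -111.6] z 40.2 yaw err 0.03 zax [-0.007 -0.    -1.   ] F crate -10.42 -0.77 8.56 w 0.0004510683060453523 q [-0.29  0.46  1.77 -0.    0.92 -1.99]
```

Call:
servo_tool(increments=[[3.5,0,0,0,0,0,1],[1,0,-4.5,0,0,0,1],[1,3,-3.5,0,0,0,1],[0.8,4.6,0,0,0,0,1],[0.8,4.6,0,0,0,0,1]])

```text
clock: 24.75
position: [0.4882, 0.015, 0.122]
ee_rot: [0.004, -0.063, 0.998, -0.0]
contact_force: [0.5, 0.8, -0.5]
width: 0.0001
gripper_force: 0.0
```

Call:
servo_tool(increments=[[0.8,4.7,0,0,0,0,1],[0.8,4.7,0,0,0,0,1],[0.8,4.7,0,0,0,0,1],[0.8,4.7,0,0,0,0,1],[0.8,4.7,0,0,0,0,1]])

```text
clock: 25.25
position: [0.4165, 0.245, 0.1206]
ee_rot: [0.002, -0.065, 0.998, 0.001]
contact_force: [0.6, -0.2, 0.1]
width: 0.0002
gripper_force: 0.0
```

```bash
python3 - <<'E'
from h import *
S()
b=snap("top"); cv2.imwrite("pics/top2.png",cv2.resize(b[135:310,120:340],None,fx=3.4,fy=3.4,interpolation=cv2.INTER_CUBIC)[:,:,::-1])
E
```

```text
t 25.25 crate [-183.5  247.9] z 120.6 yaw err -0.05 zax [ 0.004  0.002 -1.   ] F crate 0.61 -0.33 0.13 w 0.0001864755728188309 q [ 0.39  0.24  1.88  0.    1.02 -1.31]
```

View pics/top2.png

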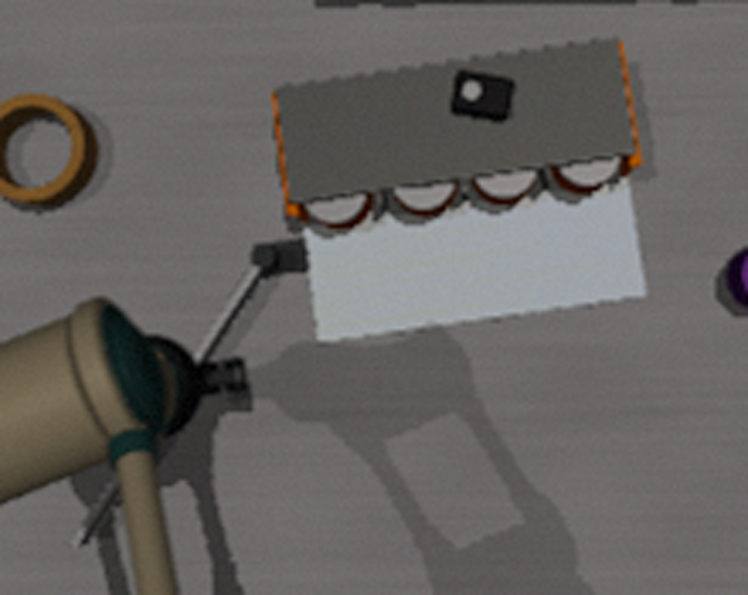

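All four jars stand level in front of the cover (tops at crop (338,208), (425,198), (505,187), (590,172)), and the counter hasn't moved. Now the keeper.

Call:
servo_tool(increments=[[0.8,3.4,0,0,0,0,1],[0.8,3.4,0,0,0,0,1],[0.8,3.4,0,0,0,0,1],[0,0,0,0,0,0,1],[0,0,0,0,0,0,1]])

```text
clock: 25.8
position: [0.3793, 0.3413, 0.1201]
ee_rot: [0.001, -0.066, 0.998, 0.001]
contact_force: [-0.4, -0.9, -0.2]
width: -0.0001
gripper_force: 0.0
```

```bash
python3 - <<'E'
from h import *
S()
q=np.r_[np.linspace(2.35,.1,19),.0]
P=np.array([[-82-200*np.sin(a)-16*np.cos(a),185-200*np.cos(a)+16*np.sin(a)] for a in q])
print(P[0].round(1)); d=np.diff(P,axis=0)/10
for i,(a,b,p) in enumerate(zip(q[1:],d,P[1:])): print(i,round(a,2),"tool x,y",(-b[0]).round(2),b[1].round(2),"->",p.round(0))
E
```

```text
t 25.8 crate [-207.9  348.2] z 120.1 yaw err 0.09 zax [ 0.002  0.001 -1.   ] F crate -0.53 -0.79 -0.18 w -0.00014919279475307645 q [ 0.6   0.28  1.83  0.    1.04 -1.11]
[-213.1  336.9]
0 2.22 tool x,y 1.79 -1.75 -> [-231.  319.]
1 2.1 tool x,y 1.56 -1.96 -> [-247.  300.]
2 1.98 tool x,y 1.3 -2.14 -> [-260.  278.]
3 1.85 tool x,y 1.03 -2.29 -> [-270.  255.]
4 1.72 tool x,y 0.73 -2.4 -> [-277.  232.]
5 1.6 tool x,y 0.43 -2.47 -> [-281.  207.]
6 1.48 tool x,y 0.12 -2.5 -> [-283.  182.]
7 1.35 tool x,y -0.2 -2.5 -> [-281.  157.]
8 1.23 tool x,y -0.51 -2.45 -> [-276.  132.]
9 1.1 tool x,y -0.81 -2.37 -> [-267.  109.]
10 0.98 tool x,y -1.1 -2.25 -> [-257.   86.]
11 0.85 tool x,y -1.37 -2.1 -> [-243.   65.]
12 0.73 tool x,y -1.62 -1.91 -> [-227.   46.]
13 0.6 tool x,y -1.85 -1.69 -> [-208.   29.]
14 0.48 tool x,y -2.04 -1.45 -> [-188.   14.]
15 0.35 tool x,y -2.21 -1.18 -> [-166.    3.]
16 0.23 tool x,y -2.34 -0.9 -> [-142.   -6.]
17 0.1 tool x,y -2.43 -0.6 -> [-118.  -12.]
18 0.0 tool x,y -1.99 -0.26 -> [-98. -15.]
```

Call:
servo_tool(increments=[[0,0,4.2,0,0,0,1],[0,0,4,0,0,0,1],[0,0,1,0,0,0,1],[0,0,0,0,0,0,1],[0.5,-1.1,0,0,0,0,1]])

```text
clock: 26.3
position: [0.3776, 0.3297, 0.0291]
ee_rot: [0.002, -0.065, 0.998, 0.001]
contact_force: [0.2, 1.2, -0.1]
width: -0.0005
gripper_force: 0.0
```

Call:
servo_tool(increments=[[1.8,-1.75,0,0,0,0,1],[1.6,-2.0,0,0,0,0,1],[1.3,-2.1,0,0,0,0,1],[1.0,-2.3,0,0,0,0,1],[0.7,-2.4,0,0,0,0,1]])

```text
clock: 26.8
position: [0.3263, 0.2151, 0.0298]
ee_rot: [0.002, -0.065, 0.998, 0.001]
contact_force: [1.1, -0.0, -0.0]
width: -0.0002
gripper_force: 0.4
```

```bash
python3 -c "from h import *;S()"
```

```text
t 26.8 crate [-276.8  230. ] z 29.8 yaw err -0.0 zax [ 0.005  0.002 -1.   ] F crate 1.14 -0.17 -0.0 w -0.00019011288099998215 q [ 0.4   0.25  2.19  0.    0.7  -1.3 ]
```

Call:
servo_tool(increments=[[0.4,-2.5,0,0,0,0,1],[0.1,-2.5,0,0,0,0,1],[-0.2,-2.5,0,0,0,0,1],[-0.5,-2.45,0,0,0,0,1],[-0.8,-2.4,0,0,0,0,1]])

```text
clock: 27.3
position: [0.3521, 0.0933, 0.0296]
ee_rot: [0.002, -0.064, 0.998, 0.0]
contact_force: [0.5, 0.7, 0.3]
width: 0.0001
gripper_force: 0.4
```

Call:
servo_tool(increments=[[-1.1,-2.2,0,0,0,0,1],[-1.4,-2.1,0,0,0,0,1],[-1.6,-1.9,0,0,0,0,1],[-1.8,-1.7,0,0,0,0,1],[-2.0,-1.4,0,0,0,0,1]])

```text
clock: 27.8
position: [0.4425, 0.011, 0.0298]
ee_rot: [0.001, -0.064, 0.998, -0.0]
contact_force: [-0.8, 0.7, 0.1]
width: 0.0003
gripper_force: 0.4
```

```bash
python3 -c "from h import *;S()"
```

```text
t 27.8 crate [-188.    12.6] z 29.8 yaw err -0.11 zax [ 0.003 -0.    -1.   ] F crate -0.69 0.81 0.08 w 0.0002888754618342767 q [-0.13  0.31  2.08  0.    0.75 -1.83]
```

Call:
servo_tool(increments=[[-2.0,-1.1,0,0,0,0,1],[-1.8,-0.8,0,0,0,0,1],[-1.5,-0.5,0,0,0,0,1],[-1.0,-0.3,0,0,0,0,1],[-0.7,-0.2,0,0,0,0,1]])

```text
clock: 28.3
position: [0.5157, -0.0078, 0.0292]
ee_rot: [0.001, -0.064, 0.998, -0.0]
contact_force: [-0.3, 0.2, -0.1]
width: -0.0
gripper_force: 0.3
```

Call:
servo_tool(increments=[[-0.4,0,0,0,0,0,1],[-0.4,0,0,0,0,0,1],[-0.4,0,0,0,0,0,1],[-0.3,0,0,0,0,0,1],[0,0,0,0,0,0,1]])

```text
clock: 28.8
position: [0.53, -0.005, 0.0278]
ee_rot: [0.0, -0.065, 0.998, 0.0]
contact_force: [-0.1, -0.3, -0.4]
width: 0.0002
gripper_force: 0.0
```

```bash
python3 -c "from h import *;S()"
```

```text
t 28.8 crate [-103.3  -14.7] z 27.8 yaw err -0.01 zax [ 0.  0. -1.] F crate -0.15 -0.28 -0.39 w 0.0001530857862966993 q [-0.14  0.42  1.89  0.    0.83 -1.84]
```

Call:
servo_tool(increments=[[-0.2,0,0,0,0,0,1],[-0.2,0,0,0,0,0,1],[-0.1,0,0,0,0,0,1],[-0.1,0,0,0,0,0,1],[0,0,0,0,0,0,1]])

```text
clock: 29.3
position: [0.5346, -0.0044, 0.0277]
ee_rot: [-0.001, -0.065, 0.998, 0.0]
contact_force: [-3.5, -0.7, 2.3]
width: -0.0002
gripper_force: 1.6
```

Call:
servo_tool(increments=[[-0.1,0,0,0,0,0,1],[-0.1,0,0,0,0,0,1],[-0.1,0,0,0,0,0,1],[0,0,0,0,0,0,1],[0,0,0,0,0,0,1]])

```text
clock: 29.8
position: [0.5346, -0.0044, 0.0277]
ee_rot: [-0.004, -0.065, 0.998, -0.0]
contact_force: [-8.3, -2.5, 6.6]
width: 0.0
gripper_force: 4.7
```

```bash
python3 -c "from h import *;S()"
```

```text
t 29.8 crate [-98.7 -14.7] z 27.7 yaw err 0.02 zax [-0.008 -0.001 -1.   ] F crate -8.53 -1.37 6.6 w 2.394569652183778e-05 q [-0.14  0.43  1.88 -0.    0.85 -1.84]
```

Hard stop at x = -98.7 (8.5 N): the bar is shut. Backing off and checking.

Call:
servo_tool(increments=[[0.5,0,0,0,0,0,1],[2.5,0,0,0,0,0,1],[4.5,0,0,0,0,0,1],[4,0,-2.5,0,0,0,1],[3,0,-3.5,0,0,0,1]])

```text
clock: 30.3
position: [0.3913, -0.0224, 0.0868]
ee_rot: [-0.002, -0.065, 0.998, 0.001]
contact_force: [0.6, 0.3, 1.0]
width: -0.0002
gripper_force: 0.0
```

Call:
servo_tool(increments=[[2,0,-4,0,0,0,1],[0,0,-4,0,0,0,1],[0,0,-2,0,0,0,1],[0,0,0,0,0,0,1],[0,0,0,0,0,0,1]])

```text
clock: 30.8
position: [0.3755, -0.0254, 0.188]
ee_rot: [0.001, -0.065, 0.998, -0.0]
contact_force: [-0.1, -1.3, -0.3]
width: -0.0002
gripper_force: 0.0
```

```bash
python3 - <<'E'
from h import *
S()
b=snap("top"); cv2.imwrite("pics/top3.png",cv2.resize(b[135:260,190:340],None,fx=4.8,fy=4.8,interpolation=cv2.INTER_CUBIC)[:,:,::-1])
print((proj("top",[[*world(-82,-115),.035],[*world(-82,185),.035]])-[190,135])*4.8)
E
```

```text
t 30.8 crate [-259.2  -14.9] z 188.0 yaw err -0.03 zax [ 0.002 -0.    -1.   ] F crate -0.29 -1.25 -0.3 w -0.00020061937817633516 q [-0.25  0.01  1.97  0.    1.16 -1.95]
[[504.32704593 294.57241192]
 [ 37.81251774 359.76798765]]
```

View pics/top3.png

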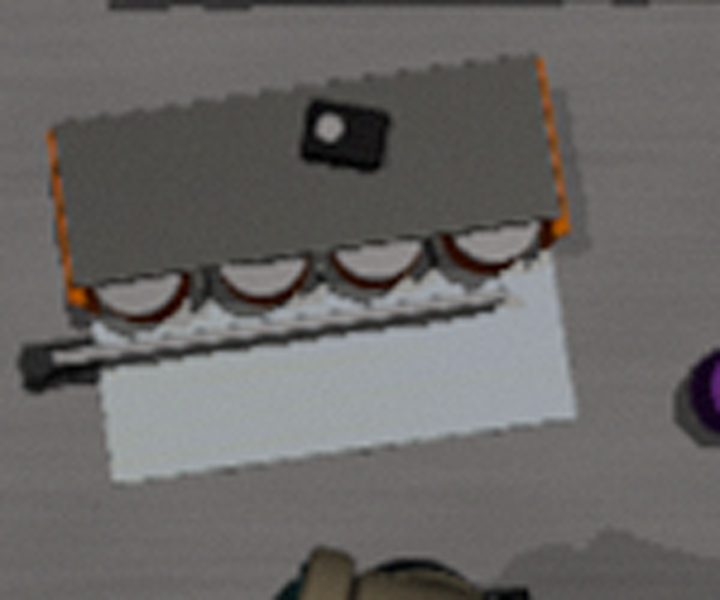

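The bar lies straight across the mouths, with its end at (505,298) against a predicted (504,295). The four jars stand level behind it.

```bash
python3 -c "from rig import manip; print(manip.sign_off())"
```

```text
the job is handed in; nothing more can be done
None
```

The job is handed in at about 31 s: lanes 1 and 2 were full, both waiting jars are fully home in lanes 3 and 4 (lane 3 found empty by feel, lane 4 by elimination), and the keeper bar is shut against its stop.

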